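# Slide the bill tray between the packet caddies

## Robot

A 6-joint arm with a two-finger parallel gripper is mounted at the origin on the work surface. World frame = base frame: x ahead of the robot, y to its left, z up, the work surface at z = 0. Lengths are in mm, angles in degrees, forces in N, time in s.
With the tool pointing down it reaches from about 325 to 850 mm from the base axis. Payload 4.4 kg.
Tool frame: the origin (TCP) lies midway between the tips of the shut fingers; the grasp point (between the pads) lies 19 mm behind it (arm.grip_point_offset is the distance from the TCP to the grasp point, in mm); z points along the fingers, y is the line along which they close (so a half turn about z gives the same grasp; the last joint's range is limited). The gripper opens to 94 mm and grips with 3 to 60 N. Pads are 16 mm wide; open, the fingers measure 119 mm over their backs; the gripper's body (75 mm by 177 mm) begins 78 mm behind the grasp point.
Start: joints at [57.038, 11.837, 88.321, -0, 79.842, -8.623], TCP at [236.989, 523.892, 205.447] pointing down, gripper open.
Joint ranges: [-156.59, 156.59], [-49.26, 127.26], [12.9, 141.05], [-63.56, 243.56], [4.71, 150.69], [-161.64, 161.64]. Speed limits (degrees/s): [159.86, 159.86, 180, 180, 180, 180].

## Interface

Orientations are given as [roll, pitch, yaw] about the fixed x, y, z axes, in that order (R = Rz(yaw) Ry(pitch) Rx(roll)).
In Python, from workcell import status, cams, arm gives the robot as it stands. The module is installed in compiled form; this text tells all that it offers.
- The arm moves only by the tool servo_tool, never from a script. Its argument "commands" is a list of rows, each a list of 5 numbers: the shift along the tool's x, y, z in m, then the turn about the tool's z in degrees, then the opening, from 0 (shut) to 1 (fully open). In form: [[dx, dy, dz, spin, hand], ...]. A call has 1 to 5 rows; each row shifts and turns the commanded pose from where the row before left it, along the tool's axes as they then stand; what a row does not reach is not made up. A row lasts 1/10 s, in which the tool goes at most 50 mm and 8.59 degrees, less where a joint would pass 70% of its speed; a pose out of reach is approached as far as the arm can. A call with a gripper value outside its range is refused whole. The fingers move at their own pace and stop on an object; "grip_force" is the grip in N (left out, the last holds). Time passes only in rows, so rows that do not move let the fingers close. It gives the time, the measured TCP pose, the force, the opening and the grip force at its end, in the units of the state.
- status.sense(): the state, without advancing time (a new reading comes with each control period).
- cams.grab_frame(name): name is "side" or "top" or "wrist"; returns a dict with "pixels" (400x640x3 uint8, blue, green, red), "fx", "fy", "cx", "cy" (pixels), "xyz" and "rotation" of the camera in the world; the wrist camera has in their place "T_tool_cam" (4x4, takes a point from camera to tool coordinates, whose origin is the TCP and whose axes are the flange's). Camera axes: x right, y up, looking along -z (the intrinsics and any distortion apply to the point x, -y, -z); pixel columns grow to the right and rows downward; lengths in mm; the calibration is good to about 2 mm. A picture is of the moment at which its call begins: read the wrist's pose just before it. There is no depth.
- arm.finish_job(): hands the job in; it is judged then, once.
The state is a dict: "clock": time; "joint_pos": joint angles; "joint_velocities": joint speeds; "joint_efforts": joint torques, N m; "tool_pos": TCP position; "tool_rot": TCP orientation; "contact_force": force on the tool from outside, world axes, zero at the start; "moment": the same for the moment, N m; "gripper_width": finger opening in mm; "finger_force": force on a finger pad.
Only numpy, scipy, OpenCV 4.12 (cv2) and the standard library are available. Lean on these libraries where they do the work, as an engineer would, in place of code of your own. Each camera call takes 0.05 s, during which the arm holds its last target. There are 200 camera calls.

## Task

Push the bill tray through the narrow gap between the two screwed-down packet caddies and on until the whole tray lies on the cork mat beyond them. Slide it flat along the counter with the fingers, never picking it up or tipping it, and leave everything else on the counter where it is.

Things in the scene. Friction and masses are not known exactly. Their poses are not given: they have to be found in the camera images.
- tray: the bill tray: a shallow open black plastic tray holding a paper bill and a pen, 84 mm wide (its x), 110 mm long (its y), 24 mm high, walls 6 mm thick, floor 5 mm thick, upright corners rounded to 10 mm, about 0.2 to 0.45 kg. It is loose and slides on its flat underside without rolling on; it stops when the push stops. Origin at the centre of its underside, z up. It starts on the +y side of the caddies, turned up to 0.5 rad and up to 50 mm out of line with the gap.
- caddies: a pair of steel packet caddies full of paper packets, screwed down and immovable, each 100 mm (x) by 70 mm (y), 54 mm high, upright corners rounded to 10 mm. Between them is a straight gap 92 mm wide (x from -46 to +46 mm) and 70 mm long (y from +35 to -35 mm), open at the top, with the bare counter as its floor. Origin on the counter at the middle of the gap; y runs along the gap, from the mat's side towards the tray's starting side.
- mat: thin flat cork mat lying fixed on the counter, on the -y side of the caddies and in line with the gap to within about 1 cm, 160 mm (x) by 220 mm (y), 1 mm thick; things slide onto it without catching. Origin at its centre, x and y parallel to its edges.
- tray_corner_a (a point): the bill tray's outer corner at +x, +y of the tray (+42 mm, +55 mm), on the counter
- tray_corner_b (a point): the bill tray's outer corner at +x, -y of the tray (+42 mm, -55 mm), on the counter
- tray_corner_c (a point): the bill tray's outer corner at -x, -y of the tray (-42 mm, -55 mm), on the counter
- tray_corner_d (a point): the bill tray's outer corner at -x, +y of the tray (-42 mm, +55 mm), on the counter
- salt: bystander: white salt shaker, 40 mm across, 70 mm high, upright
- pepper: bystander: brown pepper shaker, 40 mm across, 70 mm high, upright
- tumbler: bystander: clear plastic drinking tumbler, 68 mm across, 130 mm high, upright
- spoon: bystander: steel spoon, 170 mm long, lying flat beside the mat, its origin near its middle
- mustard: bystander: yellow squeeze bottle, 54 mm across, 170 mm high, upright
- mug: bystander: white mug, 80 mm across plus handle, 90 mm high, upright
- pourer: bystander: glass sugar pourer with steel spout, 72 mm across, 140 mm high, upright
There are look-alikes about, which are no part of the job. What is shaped like the tray but red is not meant.

How it is judged (in metres and radians):
On the way:
1. the tray is in the gap between the caddies, sliding flat on the counter (x of tray in the frame of caddies between -0.012 and 0.012 m and y of tray in the frame of caddies between -0.03 and 0.03 m and height (world z) of tray below 0.006 m), for 0.1 s.
At the end, for the whole second after the job is handed in: All four corners of the tray lie over the mat (2 mm over its edge is allowed), the tray flat on the counter and at rest (x of tray_corner_a in the frame of mat between -0.082 and 0.082 m and y of tray_corner_a in the frame of mat between -0.112 and 0.112 m and x of tray_corner_b in the frame of mat between -0.082 and 0.082 m and y of tray_corner_b in the frame of mat between -0.112 and 0.112 m and x of tray_corner_c in the frame of mat between -0.082 and 0.082 m and y of tray_corner_c in the frame of mat between -0.112 and 0.112 m and x of tray_corner_d in the frame of mat between -0.082 and 0.082 m and y of tray_corner_d in the frame of mat between -0.112 and 0.112 m and height (world z) of tray below 0.005 m and angle between tray's own z axis and vertical below 0.05 rad and linear speed of tray below 0.01 m/s); the robot touches nothing.
It fails at once if the tray is lifted (over 10 mm) or tipped (over 0.15 rad) (height (world z) of tray above 0.01 m or angle between tray's own z axis and vertical above 0.15 rad).
It fails at once if another thing on the counter is moved more than 15 mm or tipped (distance of any of salt, pepper, tumbler, spoon, mustard, mug, pourer from where it was at the start of the episode above 0.015 m or angle between any of salt, pepper, tumbler, mustard, mug, pourer's own z axis and vertical above 0.3 rad).
It also fails if it takes over 72 s, if anything falls off the work surface, if the arm or the gripper's body presses on something with over 40 N, if the wrist force passes 120 N, or if a joint passes its speed limit or range.

## Working session

There is one attempt and no reset: what is moved stays moved. The work goes in short steps, Python scripts to look and compute and a tool call to move; the robot and the scene stay as the last step left them, time stands still between calls to the robot, and variables do not carry over. Pictures are saved under pics/ and viewed, at most 10 in all, crops included, and the job is handed in when it is done.

Besides the shell and the picture viewer there is one more tool, called in YAML: its name, and indented under it one key for each argument. servo_tool: Moves the arm, as the interface text tells. Its arguments: {"type":"object","properties":{"commands":{"type":"array"},"grip_force":{"type":"number"}},"required":["commands"]}

```bash
mkdir -p pics
python3 - <<'E'
from workcell import status, cams, arm
import cv2,numpy as np
s=status.sense(); print(s)
for n in ("top","side"):
    f=cams.grab_frame(n); cv2.imwrite(f"pics/{n}0.png",f["pixels"])
    print(n,{k:np.round(v,4).tolist() if not isinstance(v,(str,dict)) else v for k,v in f.items() if k!="pixels"})
E
```

```text
{'clock': 0.0, 'joint_pos': array([ 5.70381838e+01,  1.18836589e+01,  8.84029443e+01, -2.20106495e-04,
        7.98390218e+01, -8.62281321e+00]), 'joint_velocities': array([ 0.03085084, -0.0202344 , -0.00190258,  0.01458211,  0.11683564,
       -0.051175  ]), 'joint_efforts': array([ 1.21355355e-03, -3.70878804e+01, -2.81413901e+01,  6.97203772e-02,
        3.60809988e-02, -1.81240034e-04]), 'tool_pos': array([236.55749105, 523.22881398, 204.31198556]), 'tool_rot': array([-1.79875762e+02, -1.86207102e-02,  1.55661016e+02]), 'contact_force': array([ 0.27185489, -0.12832994, -0.31509714]), 'moment': array([-0.00695353, -0.01386224, -0.03314486]), 'finger_force': 0.0, 'gripper_width': 94.2848503027527}
top {'fx': 381.4716, 'fy': 381.4716, 'cx': 326.2423, 'cy': 196.405, 'xyz': [413.3983, 67.4059, 1013.2591], 'rotation': [7.905, 1.0602, -91.3759]}
side {'fx': 468.1198, 'fy': 468.1198, 'cx': 329.065, 'cy': 195.3911, 'xyz': [187.0503, -875.4302, 804.2982], 'rotation': [53.2648, 0.035, -21.3696]}
```

View pics/top0.png

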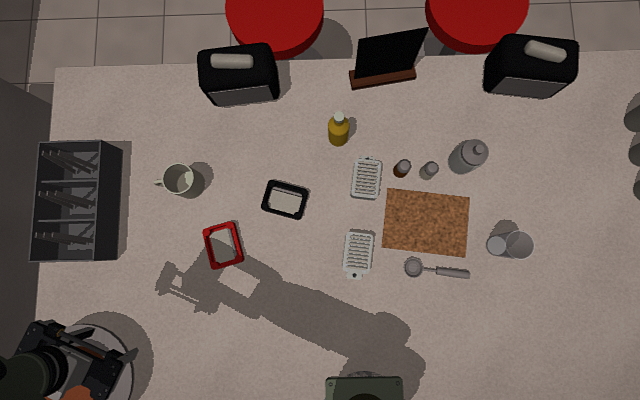

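The black tray is at pixel (286,200). The look-alike at (223,245) is red, so it isn't the one meant. The caddies are at (367,178) and (359,253), and the mat is at (427,222). I'll confirm this in an enlarged crop and measure.

```bash
cat > h.py <<'E'
import numpy as np, cv2
from scipy.spatial.transform import Rotation as R
from workcell import status, cams
def cam(f):
    if "xyz" in f: return R.from_euler('xyz',f["rotation"],degrees=True).as_matrix(), np.array(f["xyz"],float)
def world(f,uv,z):
    M,c=cam(f); uv=np.atleast_2d(uv).astype(float)
    d=np.c_[(uv[:,0]-f["cx"])/f["fx"],-(uv[:,1]-f["cy"])/f["fy"],-np.ones(len(uv))]@M.T
    return c+d*((z-c[2])/d[:,2])[:,None]
def pix(f,p):
    M,c=cam(f); q=(np.atleast_2d(p)-c)@M
    return np.c_[f["cx"]+f["fx"]*q[:,0]/-q[:,2], f["cy"]-f["fy"]*q[:,1]/-q[:,2]]
def biggest(mask,box):
    m=np.zeros_like(mask,np.uint8); x0,y0,x1,y1=box; m[y0:y1,x0:x1]=mask[y0:y1,x0:x1]
    m=cv2.morphologyEx(m,cv2.MORPH_CLOSE,np.ones((5,5)))
    cs,_=cv2.findContours(m,cv2.RETR_EXTERNAL,cv2.CHAIN_APPROX_NONE)
    return max(cs,key=cv2.contourArea)[:,0,:]
def rect(f,c,z):
    w=world(f,c,z)[:,:2].astype(np.float32); return cv2.minAreaRect(w)
E
python3 - <<'E'
from h import *
f=cams.grab_frame("top"); p=f["pixels"]; hsv=cv2.cvtColor(p,cv2.COLOR_BGR2HSV)
dark=(p.max(2)<70)
c=biggest(dark,(250,165,320,235)); print("tray top",rect(f,c,24), cv2.boundingRect(c))
br=((hsv[...,1]>100)&(hsv[...,0]<25))
c=biggest(br,(375,180,480,265)); print("mat",rect(f,c,1),cv2.boundingRect(c))
for n,uv,z in (("cadA",(367,178),54),("cadB",(359,253),54),("mustard",(339,116),170),("pepper",(403,165),70),("salt",(431,168),70),("mug",(178,178),90),("red",(223,245),24)):
    print(n,world(f,[uv],z)[0].round())
cv2.imwrite("pics/crop0.png",cv2.resize(p[140:290,190:390],None,fx=4,fy=4,interpolation=cv2.INTER_CUBIC))
E
```

```text
tray top ((546.558349609375, 192.07839965820312), (112.30531311035156, 85.08426666259766), 73.07609558105469) (261, 180, 48, 40)
mat ((479.87872314453125, -177.66152954101562), (218.98379516601562, 159.73475646972656), 81.69561004638672) (382, 188, 87, 70)
cadA [592. -23.  54.]
cadB [403.   4.  54.]
mustard [717.  46. 170.]
pepper [ 619. -113.   70.]
salt [ 610. -183.   70.]
mug [598. 448.  90.]
red [431. 352.  24.]
```

View pics/crop0.png

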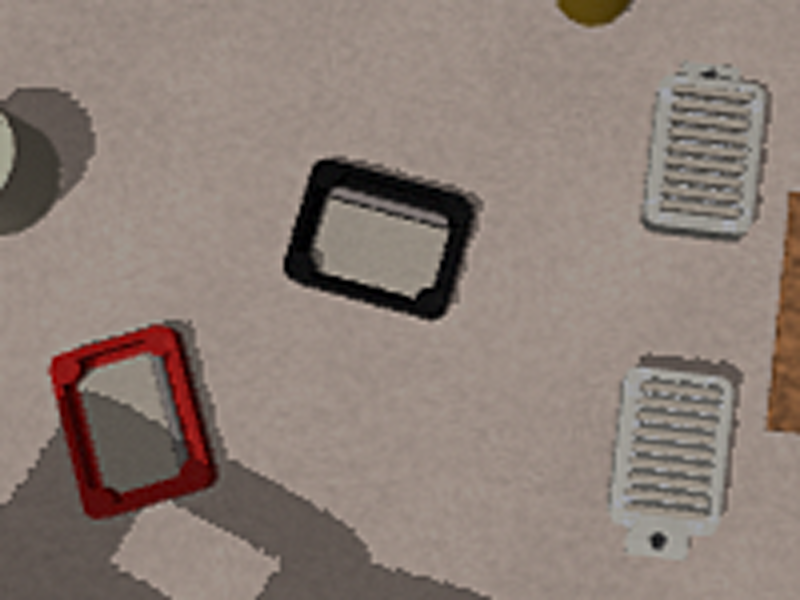

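View pics/side0.png

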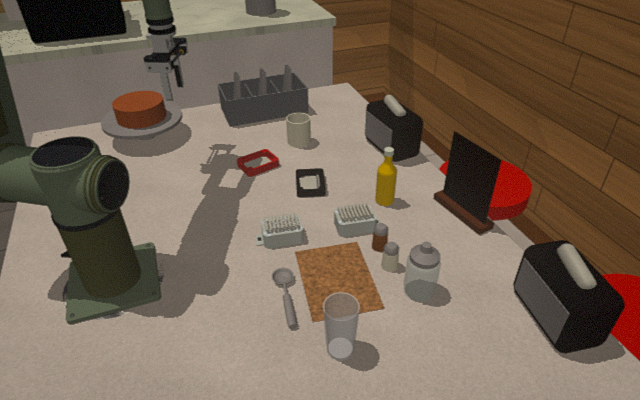

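The crop confirms it: the black tray holding the bill is centred at full-image pixel (286,200), and its size measures 112x85 mm, which matches. The red look-alike is at (223,245). The side view shows nothing standing in the path. Next I'll fit the caddy pair as a model to the top image.

```bash
cat >> h.py <<'E'
def rr(w,l,r=10,n=400):
    hx,hy=w/2-r,l/2-r; a=np.linspace(0,2*np.pi,n,endpoint=False)
    arc=np.c_[np.sign(np.cos(a))*hx+r*np.cos(a),np.sign(np.sin(a))*hy+r*np.sin(a)]
    d=np.r_[arc,arc[:1]]; s=np.r_[0,np.cumsum(np.hypot(*np.diff(d,axis=0).T))]
    t=np.linspace(0,s[-1],n,endpoint=False); return np.c_[np.interp(t,s,d[:,0]),np.interp(t,s,d[:,1])]
def place(P,x,y,yaw): 
    c,s=np.cos(yaw),np.sin(yaw); return P@np.array([[c,s],[-s,c]])+[x,y]
E
cat > cad.py <<'E'
from h import *
from scipy.optimize import differential_evolution
f=cams.grab_frame("top"); g=cv2.GaussianBlur(f["pixels"],(0,0),0.8).astype(np.float32)
G=np.sqrt(sum(cv2.Sobel(g[...,i],cv2.CV_32F,1,0)**2+cv2.Sobel(g[...,i],cv2.CV_32F,0,1)**2 for i in range(3)))
G=np.minimum(G,np.percentile(G[150:280,330:400],92))
o=rr(100,70); P=np.r_[o+[96,0],o-[96,0]]
def cost(v,ret=False):
    w=place(P,v[0],v[1],v[2]); q=pix(f,np.c_[w,np.full(len(w),v[3])]).astype(np.float32)
    if ret: return q
    return -cv2.remap(G,q[:,:1],q[:,1:],cv2.INTER_LINEAR).mean()
r=differential_evolution(cost,[(470,525),(-35,15),(-.3,.02),(20,60)],seed=1,popsize=25,maxiter=300)
print(r.x,np.degrees(r.x[2]),r.fun)
r2=differential_evolution(lambda v:cost([*v,54]),[(470,525),(-35,15),(-.3,.02)],seed=1,popsize=25); print(r2.x,r2.fun)
im=cv2.resize(f["pixels"][140:290,300:500],None,fx=4,fy=4,interpolation=cv2.INTER_CUBIC)
for v,c in ((r.x,(0,0,255)),([*r2.x,54],(0,255,0))):
    for q in (cost(v,True)-[300,140]+.5)*4: cv2.circle(im,tuple(int(t) for t in q),1,c,-1)
cv2.imwrite("pics/cad.png",im)
E
python3 cad.py
```

```text
[ 5.09436521e+02 -1.37559736e+01 -1.79984640e-01  2.00678629e+01] -10.312360256489313 -153.14308166503906
[ 4.98838314e+02 -9.44685333e+00 -1.50847231e-01] -145.52560424804688
```

View pics/cad.png

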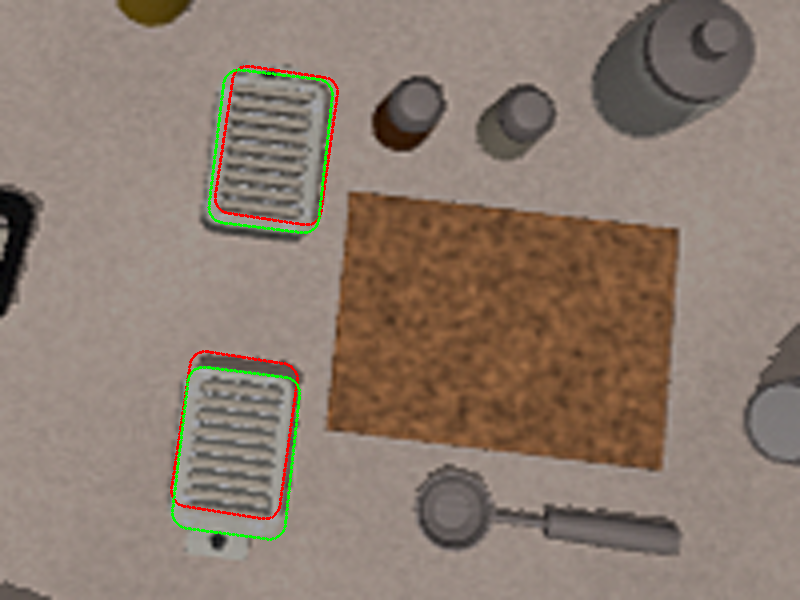

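servo_tool:
  commands:
    - [0,0,0,8.5,0.45]
    - [0,0,0,8.5,0.45]
    - [0,0,0,8.5,0.45]
    - [0,0,0,8.5,0.45]
    - [0,0,0,8.5,0.45]

```text
clock: 0.7
tool_pos: [236.9, 523.7, 205.1]
tool_rot: [-180.0, 0.0, 112.8]
contact_force: [0.3, 0.0, 0.0]
gripper_width: 57.5
finger_force: 0.0
```

The overlay shows the green outlines (z=54) sitting on both caddies. That puts the gap at about (499,-9) with yaw -8.6°, and the mat at (480,-178). The tray's offset in the gap frame is (17,206) mm and -8.3°. I'll approach behind the tray.

servo_tool:
  commands:
    - [0,0,0,7.94,0.45]
    - [0,0,0,7.94,0.45]
    - [0,0,0,7.94,0.45]
    - [0,0,0,7.94,0.45]
    - [0,0,0,7.94,0.45]

```text
clock: 1.2
tool_pos: [236.9, 523.7, 205.1]
tool_rot: [-180.0, 0.0, 73.1]
contact_force: [-0.2, -0.2, 1.4]
gripper_width: 42.3
finger_force: 0.0
```

servo_tool:
  commands:
    - [-0.0137,0.0393,0,0,0.45]
    - [-0.0137,0.0393,0,0,0.45]
    - [-0.0137,0.0393,0,0,0.45]
    - [-0.0137,0.0393,0,0,0.45]
    - [-0.0137,0.0393,0,0,0.45]

```text
clock: 1.7
tool_pos: [406.8, 401.1, 205.3]
tool_rot: [-180.0, 0.0, 73.5]
contact_force: [0.6, -0.3, 0.8]
gripper_width: 42.2
finger_force: 0.0
```

servo_tool:
  commands:
    - [-0.0137,0.0393,0,0,0.45]
    - [-0.0137,0.0393,0,0,0.45]
    - [-0.0137,0.0393,0,0,0.45]
    - [-0.0137,0.0393,0,0,0.45]
    - [-0.0137,0.0393,0,0,0.45]

```text
clock: 2.2
tool_pos: [575.8, 279.4, 205.1]
tool_rot: [-180.0, 0.0, 73.5]
contact_force: [-0.1, 0.4, 1.4]
gripper_width: 42.0
finger_force: 0.0
```

servo_tool:
  commands:
    - [0,0,0.03,0,0.45]
    - [0,0,0.03,0,0.45]
    - [0,0,0.03,0,0.45]
    - [0,0,0.03,0,0.45]
    - [0,0,0,0,0.45]

```text
clock: 2.7
tool_pos: [570.2, 279.0, 79.6]
tool_rot: [-179.5, 0.4, 73.5]
contact_force: [-0.1, -0.5, -1.0]
gripper_width: 42.3
finger_force: 0.0
```

Run:
```python
from h import *
s=status.sense(); print(s["tool_pos"],s["tool_rot"])
f=cams.grab_frame("wrist"); print({k:np.round(v,3).tolist() for k,v in f.items() if k!="pixels"})
t=cams.grab_frame("top"); s=status.sense(); print(s["tool_pos"],s["tool_rot"])
cv2.imwrite("pics/a.png",np.vstack([cv2.resize(f["pixels"],(480,300)),cv2.resize(t["pixels"][120:300,200:488],(480,300))]))
```

```text
[570.24206803 279.020548    79.6046053 ] [-179.45540468    0.38472967   73.45150638]
{'fx': 288.24, 'fy': 288.24, 'cx': 325.793, 'cy': 199.496, 'T_tool_cam': [[-0.0, 0.973, 0.232, 67.14], [1.0, -0.0, 0.001, -0.571], [0.001, 0.232, -0.973, -178.386], [0.0, 0.0, 0.0, 1.0]]}
[574.2988415  280.53587997  85.04506162] [-1.79923128e+02  5.44574197e-02  7.34621043e+01]
```

View pics/a.png

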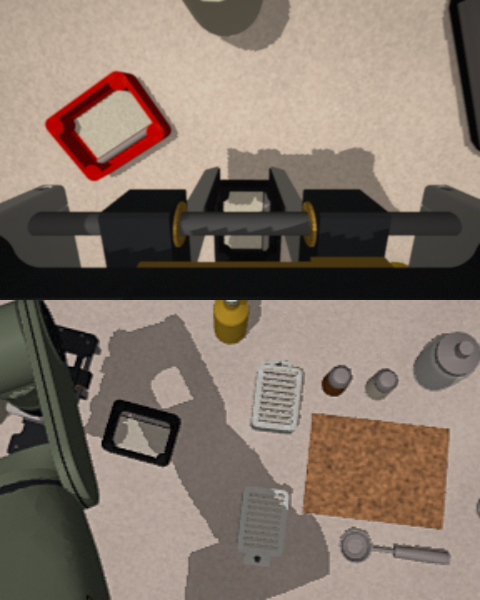

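The wrist camera faces backwards, so I'll track with the top camera. It still shows the tray clear at inset pixel (140,432), with the fingers straddling its back end. Lowering now.

servo_tool:
  commands:
    - [0,0,0.03,0.4,0.43]
    - [0,0,0.026,0,0.43]
    - [0,0,0.018,0,0.43]
    - [0,0,0,0,0.43]
    - [0,0,0,0,0.43]

```text
clock: 3.3
tool_pos: [576.3, 281.3, 13.6]
tool_rot: [179.8, -0.1, 73.1]
contact_force: [0.0, -0.0, -0.3]
gripper_width: 40.2
finger_force: 0.0
```

servo_tool:
  commands:
    - [-0.01,0,0,0,0.43]
    - [-0.008,0,0,0,0.43]
    - [-0.006,0,0,0,0.43]
    - [0,0,0,0,0.43]
    - [0,0,0,0,0.43]

```text
clock: 3.8
tool_pos: [567.9, 257.4, 11.8]
tool_rot: [180.0, -0.0, 73.0]
contact_force: [-0.5, 0.2, 1.0]
gripper_width: 40.7
finger_force: 0.0
```

servo_tool:
  commands:
    - [-0.004,0,0.003,0,0.43]
    - [-0.004,0,0,0,0.43]
    - [-0.005,0.0021,0,1.9,0.43]
    - [-0.005,0.0021,0,1.9,0.43]
    - [-0.005,0.0021,0,1.9,0.43]

```text
clock: 4.3
tool_pos: [566.6, 233.4, 8.4]
tool_rot: [180.0, -0.0, 67.2]
contact_force: [0.7, 1.1, -0.0]
gripper_width: 40.6
finger_force: 0.8
```

servo_tool:
  commands:
    - [-0.006,0,0,0,0.43]
    - [-0.006,0,0,0,0.43]
    - [-0.006,0,0,0,0.43]
    - [-0.004,0,0,0,0.43]
    - [0,0,0,0,0.43]

```text
clock: 4.8
tool_pos: [557.4, 212.6, 8.3]
tool_rot: [-180.0, 0.1, 67.3]
contact_force: [0.2, 0.6, -0.1]
gripper_width: 40.5
finger_force: 0.0
```

```bash
cat > tray.py <<'E'
from h import *
import sys
G=np.array([498.8,-9.4]); gy=-.1508
f=cams.grab_frame("top"); s=status.sense(); p=f["pixels"]
x0,y0,x1,y1=map(int,sys.argv[1:5]); c=biggest(p.max(2)<int(sys.argv[5]) if len(sys.argv)>5 else p.max(2)<50,(x0,y0,x1,y1))
(cx,cy),(w,h),a=rect(f,c,24)
yaw=(a-90 if w>h else a); yaw=(yaw+90)%180-90
M=np.array([[np.cos(gy),np.sin(gy)],[-np.sin(gy),np.cos(gy)]])
tp=s["tool_pos"][:2]
print("tray",round(cx,1),round(cy,1),"size",round(w,1),round(h,1),"gap frame",(M@([cx,cy]-G)).round(1),"rel yaw",round(yaw-np.degrees(gy),2))
print("tool gap frame",(M@(tp-G)).round(1),s["tool_pos"].round(1),"rel yaw",round(s["tool_rot"][2]-90-np.degrees(gy),2),"F",s["contact_force"].round(1))
cv2.imwrite("pics/last.png",p)
E
python3 tray.py 250 165 340 240
```

```text
tray 540.6 187.3 size 192.3 195.4 gap frame [ 11.7 200.8] rel yaw 97.24
tool gap frame [ 24.6 228.6] [557.5 212.9   8.3] rel yaw -14.01 F [-0.2  0.1  0.7]
```

```bash
python3 -c "
import cv2;p=cv2.imread('pics/last.png');cv2.imwrite('pics/c6.png',cv2.resize(p[130:290,220:420],None,fx=3,fy=3,interpolation=cv2.INTER_CUBIC))"
```

```text
(no output)
```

View pics/c6.png

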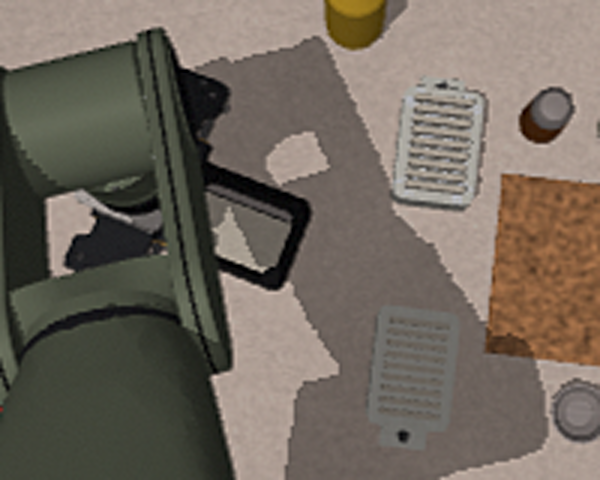

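The front half of the tray is visible at crop (210..310,170..290), and its back is hidden under the wrist. I'll fit the known tray outline to the visible front half, starting from the pose the tool predicts.

```bash
cat > fit.py <<'E'
from h import *
from scipy.optimize import differential_evolution
import sys
ylim=float(sys.argv[1]) if len(sys.argv)>1 else 0
G=np.array([498.8,-9.4]); gy=-.1508
M=np.array([[np.cos(gy),np.sin(gy)],[-np.sin(gy),np.cos(gy)]])
f=cams.grab_frame("top"); s=status.sense(); g=cv2.GaussianBlur(f["pixels"].max(2).astype(np.float32),(0,0),.6)
tr=np.radians(s["tool_rot"][2]-90); t=s["tool_pos"][:2]; c0=t-63*np.array([-np.sin(tr),np.cos(tr)])
def samp(d,v):
    P=rr(84+2*d,110+2*d,10+d); P=P[P[:,1]<ylim]; w=place(P,*v)
    q=pix(f,np.c_[w,np.full(len(w),24.)]).astype(np.float32)
    return cv2.remap(g,q[:,:1],q[:,1:],cv2.INTER_LINEAR)[:,0]
cost=lambda v:-(np.minimum(samp(2.5,v),110).mean()-samp(-2.5,v).mean())
r=differential_evolution(cost,[(c0[0]-14,c0[0]+14),(c0[1]-14,c0[1]+14),(tr-.15,tr+.15)],seed=1,popsize=20)
v=r.x; d=t-v[:2]; cy,sy=np.cos(v[2]),np.sin(v[2])
print("score",round(-r.fun,1),"tray world",v[:2].round(1),"gap frame",(M@(v[:2]-G)).round(1),"yaw",np.degrees(v[2]-gy).round(2))
print("tool gap",(M@(t-G)).round(1),"yaw",np.degrees(tr-gy).round(2),"z",s["tool_pos"][2].round(1),"tool in tray",[round(d@[cy,sy],1),round(d@[-sy,cy],1)],"F",s["contact_force"].round(1))
cv2.imwrite("pics/last.png",f["pixels"])
E
python3 fit.py -10
```

```text
score 82.1 tray world [531.7 153.2] gap frame [  8.1 165.7] yaw -14.12
tool gap [ 24.7 228.8] yaw -14.0 z 8.3 tool in tray [np.float64(0.7), np.float64(65.3)] F [ 0.3  0.5 -0.9]
```

servo_tool:
  commands:
    - [-0.005,0,0,0,0.43]
    - [-0.005,0,0,0,0.43]
    - [-0.005,0,0,0,0.43]
    - [-0.0052,-0.0023,0,-2,0.43]
    - [-0.0052,-0.0023,0,-2,0.43]

```text
clock: 5.4
tool_pos: [544.0, 191.3, 8.5]
tool_rot: [180.0, -0.0, 71.4]
contact_force: [-0.2, 0.7, -0.2]
gripper_width: 40.4
finger_force: 0.6
```

servo_tool:
  commands:
    - [-0.0052,-0.0023,0,-2,0.43]
    - [-0.0052,-0.0023,0,-2,0.43]
    - [-0.0052,-0.0023,0,-2,0.43]
    - [0,0,0,0,0.43]
    - [0,0,0,0,0.43]

```text
clock: 5.9
tool_pos: [532.9, 178.3, 8.4]
tool_rot: [-180.0, 0.0, 77.3]
contact_force: [-0.2, 0.4, -0.0]
gripper_width: 40.4
finger_force: 0.0
```

```bash
python3 fit.py -10
```

```text
score 83.0 tray world [517.3 115.7] gap frame [ -0.5 126.5] yaw -3.81
tool gap [  5.6 190.9] yaw -4.04 z 8.4 tool in tray [np.float64(1.8), np.float64(64.7)] F [-0.4 -0.7 -0.4]
```

servo_tool:
  commands:
    - [-0.0052,-0.0023,0,-2,0.43]
    - [-0.0052,-0.0023,0,-2,0.43]
    - [-0.004,-0.0014,0,-1.2,0.43]
    - [-0.005,0,0,0,0.43]
    - [0,0,0,0,0.43]

```text
clock: 6.45
tool_pos: [523.9, 160.2, 8.5]
tool_rot: [-180.0, 0.0, 82.5]
contact_force: [0.3, 0.4, 0.2]
gripper_width: 40.2
finger_force: 0.1
```

```bash
python3 fit.py -10
```

```text
score 81.8 tray world [514.2  97.8] gap frame [ -0.9 108.3] yaw 0.29
tool gap [ -0.7 171.5] yaw 1.16 z 8.4 tool in tray [np.float64(0.5), np.float64(63.3)] F [0.  0.8 0.8]
```

servo_tool:
  commands:
    - [-0.006,0,0,0,0.43]
    - [-0.006,0,0,0,0.43]
    - [-0.006,0.0006,0,0.5,0.43]
    - [-0.006,0.0006,0,0.5,0.43]
    - [0,0,0,0,0.43]

```text
clock: 7.0
tool_pos: [521.8, 135.6, 8.4]
tool_rot: [-180.0, 0.1, 81.5]
contact_force: [0.1, -0.8, -0.6]
gripper_width: 40.6
finger_force: 0.0
```

```bash
python3 fit.py -10; python3 -c "
import cv2;p=cv2.imread('pics/last.png');cv2.imwrite('pics/c7.png',cv2.resize(p[140:290,260:460],None,fx=4,fy=4,interpolation=cv2.INTER_CUBIC))"
```

```text
score 81.1 tray world [510.6  73. ] gap frame [-0.7 83.3] yaw -0.45
tool gap [  0.8 147.1] yaw 0.15 z 8.3 tool in tray [np.float64(1.0), np.float64(63.9)] F [ 0.5  0.7 -0.4]
```

View pics/c7.png

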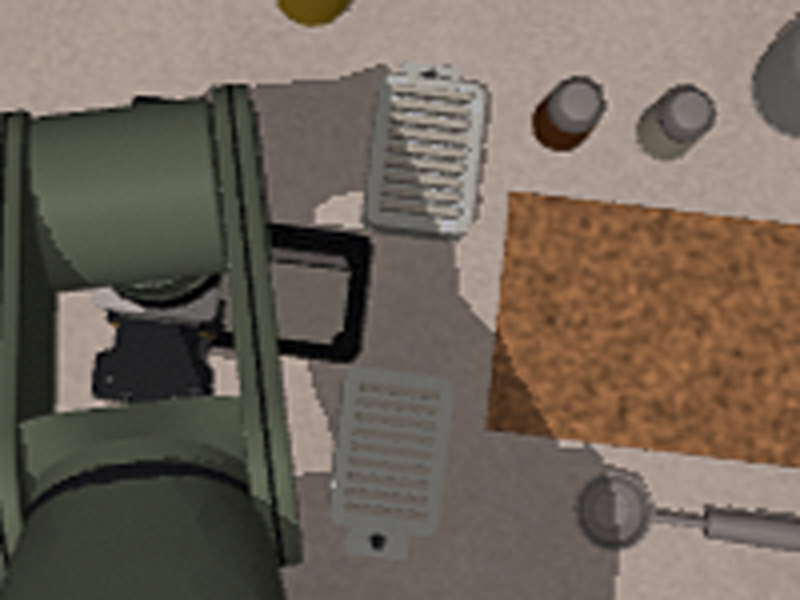

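The tray is lined up at the gap mouth. Its front corners are at crop (370,237) and (360,358), between the two caddies. I'll go on straight in small steps, watching the force.

servo_tool:
  commands:
    - [-0.006,0,0,0,0.43]
    - [-0.006,0,0,0,0.43]
    - [-0.006,0,0,0,0.43]
    - [-0.006,0,0,0,0.43]
    - [0,0,0,0,0.43]

```text
clock: 7.55
tool_pos: [518.1, 112.0, 8.4]
tool_rot: [-180.0, 0.0, 81.5]
contact_force: [0.2, 0.5, 0.5]
gripper_width: 40.2
finger_force: 0.0
```

```bash
python3 fit.py -10
```

```text
score 74.3 tray world [506.4  49.7] gap frame [-1.3 59.6] yaw 0.54
tool gap [  0.9 123.3] yaw 0.17 z 8.4 tool in tray [np.float64(2.9), np.float64(63.7)] F [-0.9  0.7  0.5]
```

servo_tool:
  commands:
    - [-0.006,0,0,0,0.43]
    - [-0.006,0,0,0,0.43]
    - [-0.006,0,0,0,0.43]
    - [-0.006,0,0,0,0.43]
    - [-0.006,0,0,0,0.43]

```text
clock: 8.1
tool_pos: [513.9, 83.0, 8.5]
tool_rot: [180.0, -0.0, 81.6]
contact_force: [0.9, 1.7, 0.6]
gripper_width: 40.7
finger_force: 0.8
```

```bash
python3 fit.py -20
```

```text
score 66.9 tray world [502.2  21.5] gap frame [-1.3 31. ] yaw 0.6
tool gap [ 1.1 92.7] yaw 0.18 z 8.4 tool in tray [np.float64(3.1), np.float64(61.6)] F [-0.2 -0.3  0.7]
```

servo_tool:
  commands:
    - [-0.006,0,0,0,0.43]
    - [-0.006,0,0,0,0.43]
    - [-0.006,0,0,0,0.43]
    - [-0.006,0,0,0,0.43]
    - [-0.006,0,0,0,0.43]

```text
clock: 8.65
tool_pos: [509.5, 53.3, 8.5]
tool_rot: [180.0, -0.0, 81.6]
contact_force: [0.9, 1.8, 0.5]
gripper_width: 40.6
finger_force: 0.9
```

servo_tool:
  commands:
    - [-0.006,0,0,0,0.43]
    - [-0.006,0,0,0,0.43]
    - [-0.006,0,0,0,0.43]
    - [-0.006,0,0,0,0.43]
    - [-0.006,0,0,0,0.43]

```text
clock: 9.15
tool_pos: [505.1, 23.6, 8.5]
tool_rot: [180.0, -0.0, 81.6]
contact_force: [0.8, 1.3, 0.4]
gripper_width: 40.5
finger_force: 1.0
```

```bash
python3 fit.py -15; python3 -c "
import cv2;p=cv2.imread('pics/last.png');cv2.imwrite('pics/c8.png',cv2.resize(p[140:290,300:500],None,fx=4,fy=4,interpolation=cv2.INTER_CUBIC))"
```

```text
score 19.0 tray world [492.1 -39.4] gap frame [ -2.1 -30.7] yaw 4.78
tool gap [ 1.3 32.7] yaw 0.18 z 8.4 tool in tray [np.float64(8.7), np.float64(62.9)] F [ 0.3 -0.6 -0.2]
```

View pics/c8.png

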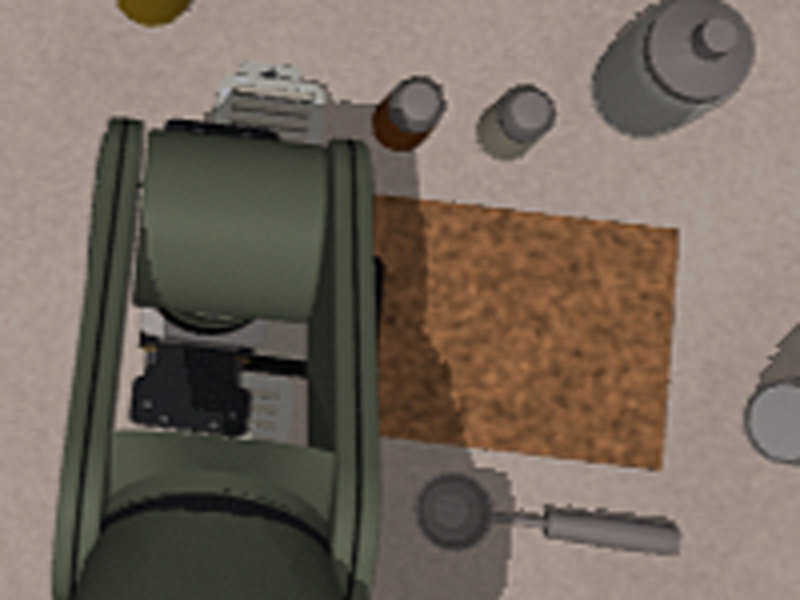

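The arm now hides the tray. Only its front edge shows, at crop (378,260–320), just reaching the mat. Forces stay under 2 N, so I'll continue.

servo_tool:
  commands:
    - [-0.006,0,0,0,0.43]
    - [-0.006,0,0,0,0.43]
    - [-0.006,0,0,0,0.43]
    - [-0.006,0,0,0,0.43]
    - [-0.006,0,0,0,0.43]

```text
clock: 9.7
tool_pos: [500.6, -6.1, 8.4]
tool_rot: [-180.0, 0.0, 81.6]
contact_force: [1.1, 2.0, 1.0]
gripper_width: 40.5
finger_force: 1.0
```

servo_tool:
  commands:
    - [-0.006,0,0,0,0.43]
    - [-0.006,0,0,0,0.43]
    - [-0.006,0,0,0,0.43]
    - [-0.006,0,0,0,0.43]
    - [-0.006,0,0,0,0.43]

```text
clock: 10.2
tool_pos: [496.3, -35.7, 8.4]
tool_rot: [-180.0, -0.0, 81.6]
contact_force: [-0.3, 1.8, 0.4]
gripper_width: 40.4
finger_force: 1.0
```

```bash
python3 fit.py -25
python3 - <<'E'
from h import *
f=cams.grab_frame("side"); t=cv2.imread("pics/last.png")
cv2.imwrite("pics/c9.png",np.hstack([cv2.resize(f["pixels"][180:350,240:440],None,fx=2,fy=2),cv2.resize(t[150:320,350:550],None,fx=2,fy=2)]))
E
```

```text
score 16.3 tray world [ 473.1 -100.2] gap frame [-11.8 -93.6] yaw 5.1
tool gap [  1.5 -27.3] yaw 0.18 z 8.4 tool in tray [np.float64(19.0), np.float64(64.9)] F [-0.1 -0.3  0.1]
```

View pics/c9.png

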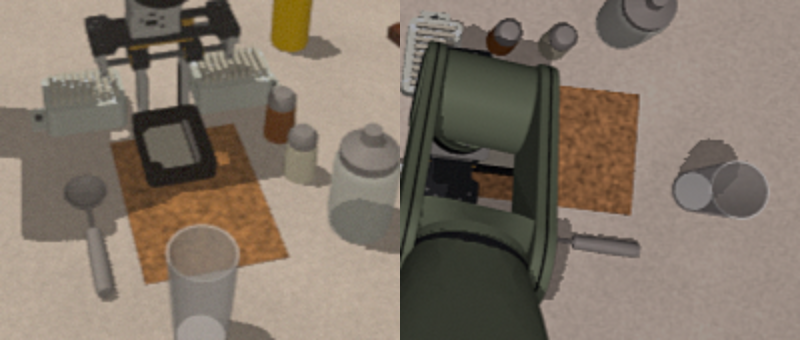

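The side view shows the tray through the gap and square on the mat, at inset (175,145). It needs about 76 mm more.

servo_tool:
  commands:
    - [-0.006,0,0,0,0.43]
    - [-0.006,0,0,0,0.43]
    - [-0.006,0,0,0,0.43]
    - [-0.006,0,0,0,0.43]
    - [-0.006,0,0,0,0.43]

```text
clock: 10.8
tool_pos: [491.8, -65.4, 8.4]
tool_rot: [-180.0, 0.0, 81.6]
contact_force: [0.7, 1.5, -0.0]
gripper_width: 40.6
finger_force: 0.8
```

servo_tool:
  commands:
    - [-0.006,0,0,0,0.43]
    - [-0.006,0,0,0,0.43]
    - [-0.006,0,0,0,0.43]
    - [-0.006,0,0,0,0.43]
    - [-0.006,0,0,0,0.43]

```text
clock: 11.3
tool_pos: [487.4, -95.1, 8.4]
tool_rot: [-180.0, 0.0, 81.6]
contact_force: [1.1, 1.1, 0.4]
gripper_width: 40.3
finger_force: 0.6
```

servo_tool:
  commands:
    - [-0.006,0,0,0,0.43]
    - [-0.006,0,0,0,0.43]
    - [-0.004,0,0,0,0.43]
    - [0,0,0,0,0.43]
    - [0,0,0,0,0.43]

```text
clock: 11.8
tool_pos: [485.4, -110.9, 8.6]
tool_rot: [180.0, 0.0, 81.6]
contact_force: [-0.0, -0.1, -0.4]
gripper_width: 40.4
finger_force: 0.0
```

servo_tool:
  commands:
    - [0.01,0,0,0,0.43]
    - [0.01,0,0,0,0.43]
    - [0,0,0,0,0.43]
    - [0,0,-0.03,0,0.43]
    - [0,0,-0.03,0,0.43]

```text
clock: 12.3
tool_pos: [486.9, -89.6, 68.0]
tool_rot: [-179.8, -0.0, 81.6]
contact_force: [0.3, -0.0, 0.2]
gripper_width: 40.2
finger_force: 0.0
```

servo_tool:
  commands:
    - [0,0,-0.04,0,0.43]
    - [0,0,-0.04,0,0.43]
    - [0,0,-0.04,0,0.43]
    - [0,0,-0.04,0,0.43]
    - [0,0,0,0,0.43]

```text
clock: 12.8
tool_pos: [492.3, -91.7, 235.5]
tool_rot: [179.2, 0.2, 81.6]
contact_force: [0.6, 0.3, 0.2]
gripper_width: 40.4
finger_force: 0.0
```

Run:
```python
from h import *
s=status.sense(); print(s["clock"],s["tool_pos"],s["contact_force"])
f=cams.grab_frame("side"); p=f["pixels"]
M=lambda a:np.array([[np.cos(a),-np.sin(a)],[np.sin(a),np.cos(a)]])
c=biggest(p.max(2)<50,(280,220,390,320)); r=rect(f,c,12); print("tray approx (side)",r)
cor=cv2.boxPoints(r); print("corners in mat frame",((cor-[479.9,-177.7])@M(np.radians(-8.3))).round())
cv2.imwrite("pics/c10.png",cv2.resize(p[150:350,200:460],None,fx=3,fy=3))
```

```text
12.8 [492.28268337 -91.73444838 235.47978381] [0.60897203 0.2582308  0.15637807]
tray approx (side) ((473.1595458984375, -171.79962158203125), (127.94197082519531, 87.4720458984375), 81.30911254882812)
corners in mat frame [[-52. -59.]
 [ 36. -59.]
 [ 37.  69.]
 [-51.  69.]]
```

View pics/c10.png

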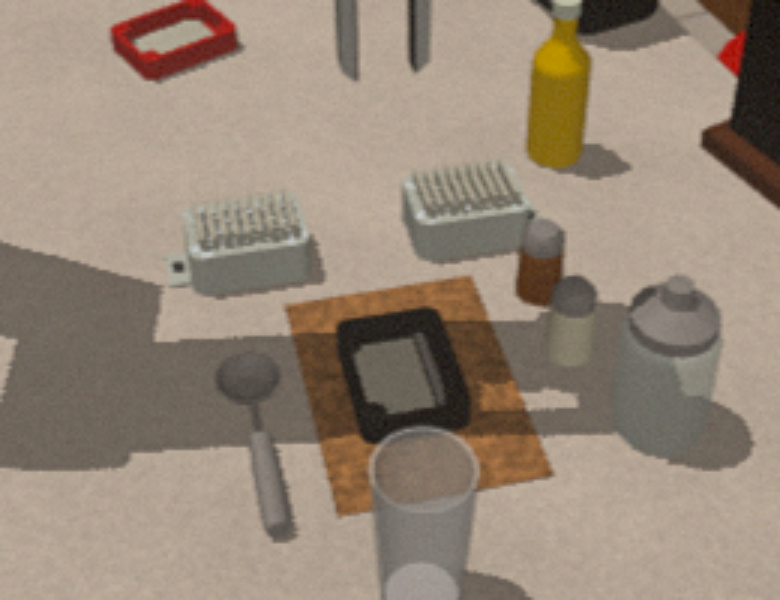

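The side view shows the whole tray flat on the mat, from (338,310) to (470,440), with cork all around it. The bystanders are untouched and the arm is clear, so I'm handing in.

```bash
python3 -c "
from workcell import arm; print(arm.finish_job())"
```

```text
the job is handed in; nothing more can be done
None
```

The black bill tray was pushed flat through the gap onto the cork mat and handed in at about 13 s; the last picture shows it wholly on the mat with the other things in place, but the hand-in returned no verdict.

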